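# Clear the bottles, fetch the gel comb, put the bottles back

### The arm

A 7-joint arm with a two-finger parallel gripper is mounted at the origin on a cart in front of the work surface, level with it; the furniture and walls round the work are solid. World frame = base frame: x ahead of the robot, y to its left, z up, the work surface at z = 0. Lengths are in mm, angles in rad, forces in N, time in s.
With the tool pointing down it reaches from about 400 to 875 mm from the base axis. Payload 19.3 kg.
Tool frame: the origin (TCP) lies at the very end of the fingers, on their centre line; the grasp point (between the pads) lies 19 mm behind it (grip_point_offset is the z of the grasp point in the tool frame, in mm); z points along the fingers, x is the direction in which the jaws open and shut, and the axes are right-handed (so a half turn about z gives the same grasp; the last joint's range is limited). The gripper opens to 85 mm and grips with 20 to 120 N. Pads are 22 mm wide; open, the fingers measure 114 mm over their backs; the gripper's body (76 mm by 85 mm) begins 54 mm behind the grasp point. The pads swing forward as they close: fully open they stand 13 mm farther back than shut.
Start: joints at [1.136, 0.521, -0.036, 1.599, 0.021, 1.021, -0.113], TCP at [222.948, -583.874, 231.291] pointing down, gripper open.
Joint ranges: [-2.91, 2.91], [-0.3, 2.13], [-1.5, 1.42], [0.17, 2.43], [-1.26, 4.41], [0.16, 1.93], [-2.52, 2.52]. Speed limits (rad/s): [1.89, 1.89, 2.39, 2.39, 3.01, 3.01, 3.01].

### API

Orientations are given as a 3x3 rotation matrix whose columns are the frame's x, y, z axes.
In Python, from workcell import movep, movel, goto_joints, open_gripper, clamp, wait, inverse_kinematics, read_state, camera, PlanningError, finish_job, grip_point_offset gives the robot as it stands. Calls block until the motion is done:
- movep(position, orientation): joint-space move of the TCP to a pose.
- movel(position, frame=None, max_speed=150, guard=None): straight line of the TCP; frame=None keeps the orientation; max_speed is the mean speed in mm/s. With guard (N) it stops when the force on the tool has changed by that much, and returns True; else False.
- goto_joints(angles): joint-space move.
- open_gripper() and clamp(): open the fingers fully, or close them until they stop; the grip force is fixed at half the most.
- wait(seconds).
- inverse_kinematics(position, orientation): joint angles nearest the present ones, or None.
- read_state(): the state.
- camera(name): name is "scene" or "top"; returns a dict with "image" (420x560x3 uint8, blue, green, red), "range_z" (420x560 float32, mm along the optical axis (not along the pixel's ray), 0 where there is no reading), "fx", "fy", "cx", "cy" (pixels), "dist_coeffs" ([k1, k2, p1, p2, k3] as OpenCV has them; the pictures are not rectified), "cam_to_world" (4x4, takes a point from camera to world coordinates). Camera axes: x right, y up, looking along -z (the intrinsics and any distortion apply to the point x, -y, -z); pixel columns grow to the right and rows downward; lengths in mm; the calibration is good to about 2 mm. A picture is of the moment at which its call begins.
A pose or a line that the arm cannot do raises PlanningError and nothing moves.
- finish_job(): hands the job in, once; it reports no verdict.
The state is a dict: "time": time; "qpos": joint angles; "qvel": joint speeds; "joint_efforts": joint torques, N m; "eef_pos": TCP position; "tool_rot": TCP orientation; "ft_force": force on the tool from outside, world axes, zero at the start; "torque": the same for the moment, N m; "finger_gap": finger opening in mm.
Only numpy, scipy, OpenCV 4.12 (cv2) and the standard library are available. Lean on these libraries where they do the work, as an engineer would, in place of code of your own. Each camera call takes 0.05 s, during which the arm holds its last target.

### The job

The gel comb stands behind three reagent bottles on the grey station tray. Without touching the comb yet, set all three bottles aside upright on the black rubber mat; then lay the comb in the steel comb tray, standing on its bar as it does now, in the middle of the tray and along its length; last, put every bottle back on the very ring mark it came from. Keep the bottles upright all the time and leave the beaker, the timer and the small cup alone.

Things in the scene. Friction and masses are not known exactly. Their poses are not given: they have to be found in the camera images.
- tall_bottle: loose reagent bottle, white round body 68 mm in diameter with a blue screw cap fixed on top; 160 mm tall over all, body and shoulder up to 138 mm, the cap 43 mm in diameter from there to the top, about 0.2 kg. Origin at the centre of its underside, z up. Can be lifted by the cap. The tallest of the three
- middle_bottle: loose reagent bottle, white round body 68 mm in diameter with a red screw cap fixed on top; 130 mm tall over all, body and shoulder up to 112 mm, the cap 43 mm in diameter from there to the top, about 0.2 kg. Origin at the centre of its underside, z up. Can be lifted by the cap. The middle one in height
- short_bottle: loose reagent bottle, white round body 68 mm in diameter with a blue screw cap fixed on top; 110 mm tall over all, body and shoulder up to 95 mm, the cap 43 mm in diameter from there to the top, about 0.2 kg. Origin at the centre of its underside, z up. Can be lifted by the cap. The shortest of the three
- gel_comb: loose black gel comb, 12 x 160 x 30 mm, about 20 g, standing on its bar with the teeth up. Long along its y axis, z up; origin at the centre of its underside. Bar: 12 mm wide, 4 mm high; above it a blade 4 mm thick in x from 5 to 22 mm height and 150 mm long (this can be gripped), the thin teeth above that cannot. At the start it stands 52 mm behind the line of the bottles' centres
- station_tray: fixed flat grey tray, 160 (x) x 280 (y) mm, its top 8 mm above the bench, with a lip 14 mm high over the bench, 6 mm thick, on its far edge (+x). Three printed ring marks 80 mm across lie in a row at x = -30 mm, y = -85, 0 and +85 mm in its frame: the bottles start centred on them, in any order. The comb starts at x = +22 mm, y about 0, along y. Origin at the centre of its underside
- setdown_mat: fixed black rubber mat, flat, 100 (x) x 240 (y) x 8 mm; room for three bottles in a row along y, 78 mm apart. Origin at the centre of its underside
- comb_tray: fixed bare steel open tray, 85 (x) x 210 (y) x 20 mm outside, walls 4 mm, inner floor 8 mm above the bench: inside 77 x 202 mm, 12 mm deep. Origin at the centre of its underside; y along its length
- beaker: loose plastic beaker, 72 mm in diameter, 90 mm tall, left of the station tray; bystander. Origin at the centre of its underside
- timer: loose white timer, 66 x 66 x 18 mm, behind the station tray; bystander. Origin at the centre of its underside
- tip_cup: loose small white cup, 70 mm in diameter, 50 mm high, behind the station tray; bystander. Origin at the centre of its underside
There are look-alikes about, which are no part of the job. Leave any green look-alike of the short_bottle alone.

How it is judged (in metres and radians):
On the way, in this order (a step that is already met when the one before it is completed fails the run):
1. all three bottles stand upright and released on the black mat, the comb still untouched in its place (x of tall_bottle in the frame of setdown_mat between -0.03 and 0.03 m and y of tall_bottle in the frame of setdown_mat between -0.105 and 0.105 m and z of tall_bottle in the frame of setdown_mat between -0.016 and 0.016 m and angle between each of tall_bottle, middle_bottle, short_bottle's own z axis and vertical below 0.1 rad and linear speed of each of tall_bottle, middle_bottle, short_bottle below 0.02 m/s and angular speed of each of tall_bottle, middle_bottle, short_bottle below 0.2 rad/s and contact force between each of tall_bottle, middle_bottle, short_bottle and the fingers below 0.1 N and x of middle_bottle in the frame of setdown_mat between -0.03 and 0.03 m and y of middle_bottle in the frame of setdown_mat between -0.105 and 0.105 m and z of middle_bottle in the frame of setdown_mat between -0.016 and 0.016 m and x of short_bottle in the frame of setdown_mat between -0.03 and 0.03 m and y of short_bottle in the frame of setdown_mat between -0.105 and 0.105 m and z of short_bottle in the frame of setdown_mat between -0.016 and 0.016 m and distance of gel_comb from where it was at the start of the episode below 0.01 m), for 0.2 s.
2. the comb stands released in the comb tray, the bottles still on the mat (x of gel_comb in the frame of comb_tray between -0.015 and 0.015 m and y of gel_comb in the frame of comb_tray between -0.018 and 0.018 m and z of gel_comb in the frame of comb_tray between -0.016 and 0.016 m and angle between the y axis of gel_comb and the y axis of comb_tray, either way round below 0.15 rad and angle between gel_comb's own z axis and vertical below 0.15 rad and linear speed of each of gel_comb, tall_bottle, middle_bottle, short_bottle below 0.02 m/s and angular speed of each of gel_comb, tall_bottle, middle_bottle, short_bottle below 0.2 rad/s and contact force between each of gel_comb, tall_bottle, middle_bottle, short_bottle and the fingers below 0.1 N and x of tall_bottle in the frame of setdown_mat between -0.03 and 0.03 m and y of tall_bottle in the frame of setdown_mat between -0.105 and 0.105 m and z of tall_bottle in the frame of setdown_mat between -0.016 and 0.016 m and angle between each of tall_bottle, middle_bottle, short_bottle's own z axis and vertical below 0.1 rad and x of middle_bottle in the frame of setdown_mat between -0.03 and 0.03 m and y of middle_bottle in the frame of setdown_mat between -0.105 and 0.105 m and z of middle_bottle in the frame of setdown_mat between -0.016 and 0.016 m and x of short_bottle in the frame of setdown_mat between -0.03 and 0.03 m and y of short_bottle in the frame of setdown_mat between -0.105 and 0.105 m and z of short_bottle in the frame of setdown_mat between -0.016 and 0.016 m), for 0.2 s.
At the end, for the whole second after the job is handed in: Every bottle stands upright within 15 mm of where it stood at the start (its own ring mark), and the comb stands on its bar in the comb tray, its centre within 15 mm across and 18 mm along of the tray's centre, along the tray's length within 0.15 rad; all released and at rest (distance of each of tall_bottle, middle_bottle, short_bottle from where it was at the start of the episode below 0.015 m and angle between each of tall_bottle, middle_bottle, short_bottle's own z axis and vertical below 0.1 rad and linear speed of each of tall_bottle, middle_bottle, short_bottle, gel_comb below 0.02 m/s and angular speed of each of tall_bottle, middle_bottle, short_bottle, gel_comb below 0.2 rad/s and contact force between each of tall_bottle, middle_bottle, short_bottle, gel_comb and the fingers below 0.1 N and x of gel_comb in the frame of comb_tray between -0.015 and 0.015 m and y of gel_comb in the frame of comb_tray between -0.018 and 0.018 m and z of gel_comb in the frame of comb_tray between -0.016 and 0.016 m and angle between the y axis of gel_comb and the y axis of comb_tray, either way round below 0.15 rad and angle between gel_comb's own z axis and vertical below 0.15 rad); the robot touches nothing.
It fails at once if a bottle is tipped (over 0.5 rad) (angle between any of tall_bottle, middle_bottle, short_bottle's own z axis and vertical above 0.5 rad).
It fails at once if the beaker, the timer or the small cup is disturbed (moved over 20 mm) (distance of any of beaker, timer, tip_cup from where it was at the start of the episode above 0.02 m).
It also fails if it takes over 141 s, if anything falls off the work surface, if the arm or the gripper's body presses on something with over 40 N, if the wrist force passes 120 N, or if a joint passes its speed limit or range.

## Working session

There is one attempt and no reset: what is moved stays moved. The work goes in short steps, each a Python script; the robot and the scene stay as the last script left them, time stands still between calls to the robot, and variables do not carry over. Pictures are saved under pics/ and viewed, and the job is handed in when it is done.

```bash
ls; mkdir -p pics; python3 - <<'E'
from workcell import *
import cv2,numpy as np
s=read_state();print(s['time'],s['eef_pos'],s['tool_rot'],s['finger_gap'],grip_point_offset)
for n in('scene','top'):
    c=camera(n);cv2.imwrite(f'pics/{n}0.png',c['image']);np.savez(f'{n}0.npz',**c)
    print(n,c['fx'],c['fy'],c['cx'],c['cy'],c['dist_coeffs'],np.round(c['cam_to_world'],3).tolist())
E
```

```text
pics
0.0 [ 222.81779805 -583.56819305  230.70748526] [[ 3.56751733e-01 -9.34199096e-01 -4.99350549e-04]
 [-9.34198501e-01 -3.56752071e-01  1.05814196e-03]
 [-1.16665961e-03  8.89985564e-05 -9.99999315e-01]] 85.02387794147266 -18.700000000000003
scene 494.721647612486 494.721647612486 284.90657508307197 202.32922157615354 [-0.07373097  0.          0.          0.          0.        ] [[-0.546, 0.536, -0.644, -285.847], [-0.838, -0.344, 0.424, 642.631], [0.006, 0.771, 0.637, 936.195], [0.0, 0.0, 0.0, 1.0]]
top 427.10208380103217 427.10208380103217 277.1701009938076 210.114918804559 [-0.08567906  0.          0.          0.          0.        ] [[-0.005, 0.985, -0.173, 436.946], [-1.0, -0.007, -0.013, 31.414], [-0.014, 0.173, 0.985, 1176.638], [0.0, 0.0, 0.0, 1.0]]
```

View pics/scene0.png

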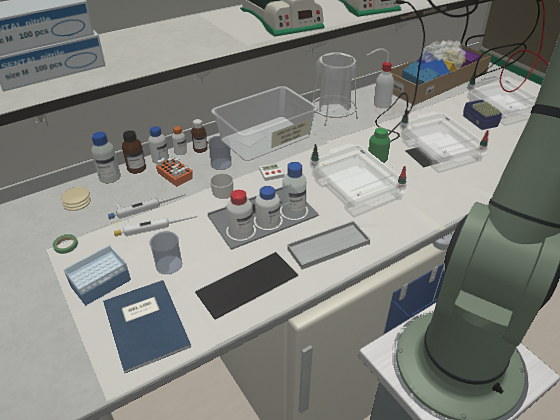

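View pics/top0.png

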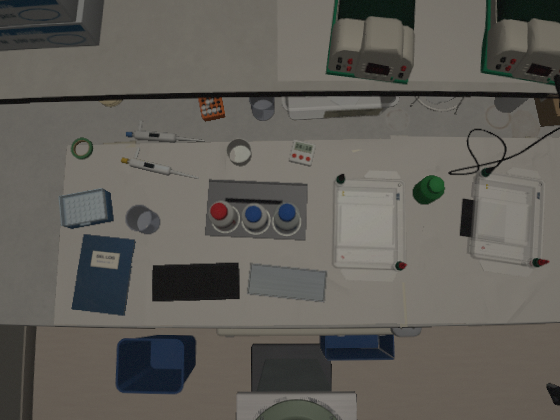

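The possible targets, as top-image pixels:

- **Red cap (219,211):** middle_bottle.
- **Blue cap (254,214), lower in the scene view at (267,192):** short_bottle.
- **Blue cap (287,212), highest in the scene view at (294,170):** tall_bottle.
- **Not wanted:** the green look-alike (429,189), and the white/blue-cap bottles at the back wall, at scene (99,140) and (155,135).
- **Black things:** the mat (196,282), the comb (255,200), a black pad (466,217) and the notebook (104,275). The steel tray is at (288,282).

Next I'll check the choice in a close crop and measure.

```bash
cat > h.py <<'E'
import numpy as np,cv2
from workcell import *
def ld(n):
    return dict(np.load(n))
def rays(c,uv):
    K=np.array([[c['fx'],0,c['cx']],[0,c['fy'],c['cy']],[0,0,1.]])
    p=cv2.undistortPoints(np.asarray(uv,float).reshape(-1,1,2),K,np.asarray(c['dist_coeffs'],float)).reshape(-1,2)
    return np.c_[p[:,0],-p[:,1],-np.ones(len(p))]
def toplane(c,uv,z):
    T=c['cam_to_world'];d=rays(c,uv)@T[:3,:3].T;o=T[:3,3]
    return o+d*((z-o[2])/d[:,2])[:,None]
def depthpts(c,uv):
    uv=np.asarray(uv,int);r=c['range_z'][uv[:,1],uv[:,0]];T=c['cam_to_world']
    ok=r>0
    return ((rays(c,uv)*r[:,None])@T[:3,:3].T+T[:3,3]),ok
def maskuv(m):
    y,x=np.nonzero(m);return np.c_[x,y]
def project(c,P):
    T=np.linalg.inv(c['cam_to_world']);p=np.asarray(P,float)@T[:3,:3].T+T[:3,3]
    K=np.array([[c['fx'],0,c['cx']],[0,c['fy'],c['cy']],[0,0,1.]])
    p=p*[1,-1,-1]
    return cv2.projectPoints(p,np.zeros(3),np.zeros(3),K,np.asarray(c['dist_coeffs'],float))[0].reshape(-1,2)
def biggest(m,seed=None):
    n,l,s,ce=cv2.connectedComponentsWithStats(m.astype(np.uint8))
    if seed is not None: return l==l[seed[1],seed[0]]
    return l==1+np.argmax(s[1:,4])
E
python3 - <<'E'
from h import *
t=ld('top0.npz');s=ld('scene0.npz')
cv2.imwrite('pics/crop_top.png',cv2.resize(t['image'][140:310,140:340],None,fx=4,fy=3.5*1,interpolation=2)[:600])
cv2.imwrite('pics/crop_sc.png',cv2.resize(s['image'][150:320,180:380],None,fx=4,fy=3.5,interpolation=2))
hsv=cv2.cvtColor(t['image'],cv2.COLOR_BGR2HSV)
for n,c in(('top',t),('scene',s)):
    hsv=cv2.cvtColor(c['image'],cv2.COLOR_BGR2HSV);H,S,V=cv2.split(hsv)
    roi=np.zeros(H.shape,bool)
    if n=='top': roi[190:235,205:305]=1
    else: roi[155:215,220:310]=1
    for nm,m in(('blue',(H>100)&(H<130)&(S>110)&roi),('red',((H<8)|(H>172))&(S>110)&roi)):
        k,l,st,ce=cv2.connectedComponentsWithStats(m.astype(np.uint8))
        for i in range(1,k):
            if st[i,4]<40: continue
            uv=maskuv(l==i);P,ok=depthpts(c,uv);P=P[ok]
            zt=np.percentile(P[:,2],80);Q=P[abs(P[:,2]-zt)<5]
            (cx,cy),r=cv2.minEnclosingCircle(Q[:,:2].astype(np.float32))
            print(n,nm,st[i],'z',zt.round(1),'mean',Q.mean(0).round(1),'circ',round(cx,1),round(cy,1),round(r,1))
# bench height and mat/trays
for (u,v) in [(196,282),(288,282),(180,215),(215,190),(250,190)]:
    P,_=depthpts(t,[(u,v)]);print((u,v),P.round(1),t['image'][v,u])
E
```

```text
top blue [279 204  16  17 226] z 168.8 mean [609.7  22.5 167.4] circ 610.2 22.5 20.0
top blue [245 206  16  16 198] z 118.8 mean [614.6 107.  117.4] circ 614.5 106.8 20.3
top red [210 203  17  17 221] z 138.7 mean [619.5 191.5 137.3] circ 618.8 191.3 20.9
scene blue [288 162  14  14 114] z 168.1 mean [606.5  25.2 166.9] circ 607.9 25.1 20.5
scene blue [260 186  15  12 118] z 118.2 mean [611.2 109.6 116.8] circ 611.8 109.3 20.8
scene red [231 190  16  15 194] z 137.5 mean [614.6 195.2 136.6] circ 616.5 193.2 20.6
(196, 282) [[445.  269.2   7.6]] [21 23 24]
(288, 282) [[444.4  19.   11.7]] [ 99 101  98]
(180, 215) [[632.1 321.9  -4. ]] [110 118 122]
(215, 190) [[ 436.9   31.4 1176.6]] [74 75 76]
(250, 190) [[699.5 123.2   9.7]] [77 79 81]
```

```bash
python3 - <<'E'
from h import *
c=ld('top0.npz')
for nm,seed,f in(('mat',(196,282),8),('comb',(255,201),22)):
    g=c['image'].max(2)
    m=biggest(g<50,seed);
    uv=maskuv(m);print(nm,m.sum(),uv.min(0),uv.max(0))
    P=toplane(c,uv,f)[:,:2].astype(np.float32)
    print(cv2.minAreaRect(P),P.mean(0)); P2,ok=depthpts(c,uv);print(np.percentile(P2[ok][:,2],[5,50,95]).round(1))
E
```

```text
mat 3089 [152 263] [238 300]
((445.54547119140625, 272.21075439453125), (97.63243865966797, 237.22708129882812), 2.0773022174835205) [445.7141  270.87704]
[ 4.   7.6 11.4]
comb 211 [225 198] [281 203]
((665.928955078125, 113.96089172363281), (155.13075256347656, 10.733524322509766), 86.88689422607422) [666.108   114.48416]
[ 8.3 19.9 36. ]
```

View pics/crop_top.png

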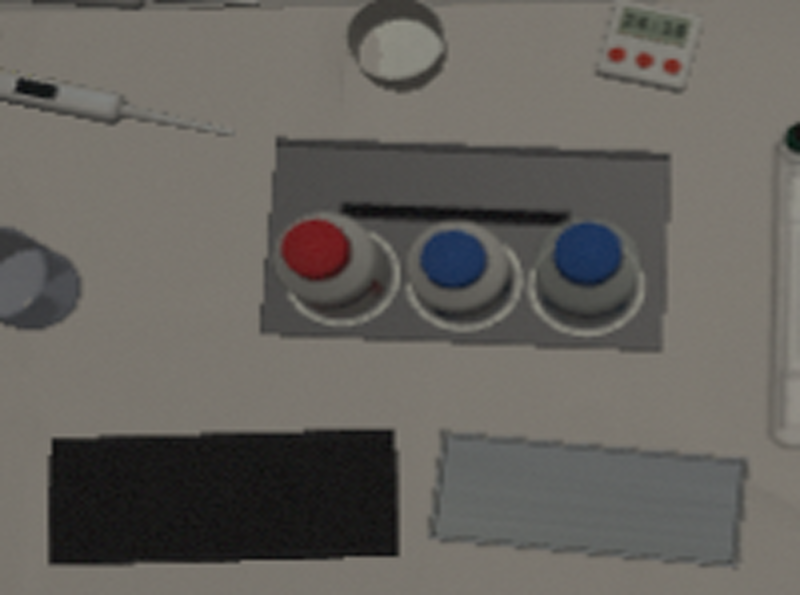

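View pics/crop_sc.png

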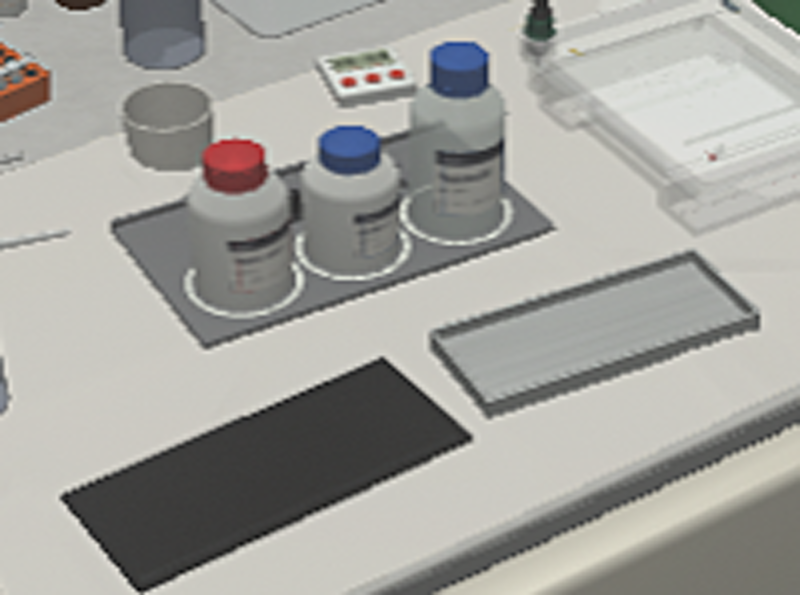

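```bash
python3 - <<'E'
from h import *
# fixtures from both views
t=ld('top0.npz');s=ld('scene0.npz')
def mar(c,m,z):
    P=toplane(c,maskuv(m),z)[:,:2].astype(np.float32);r=cv2.minAreaRect(P);return [np.round(x,1) for x in (r[0],r[1],r[2])],cv2.contourArea(cv2.convexHull(P))
for n,c,sd in(('top',t,(196,282)),('scene',s,(246,285))):
    g=c['image'].max(2);m=biggest(g<50,sd);print(n,'mat',mar(c,m,8))
for n,c,sd in(('top',t,(255,201)),):
    g=c['image'].max(2)
# comb tray by depth/colour
for n,c,(x0,x1,y0,y1) in(('top',t,(236,340,250,312)),('scene',s,(275,385,215,275))):
    im=cv2.cvtColor(c['image'],cv2.COLOR_BGR2GRAY)
    roi=np.zeros(im.shape,bool);roi[y0:y1,x0:x1]=1
    bg=np.percentile(im[roi],[5,25,50,75,95]);print(n,bg)
    th,_=cv2.threshold(im[y0:y1,x0:x1].reshape(-1,1),0,255,cv2.THRESH_OTSU);print('otsu',th)
E
```

```text
top mat ([array([445.5, 272.2]), array([ 97.6, 237.2]), np.float64(2.1)], 22601.706769376528)
scene mat ([array([1206. , -339.7]), array([3530. , 2685.1]), np.float64(57.8)], 6207217.140496682)
top [ 87. 100. 118. 119. 121.]
otsu 106.0
scene [ 79. 162. 198. 201. 204.]
otsu 142.0
```

The crops confirm it: red middle_bottle on the left ring (crop 316,249), short blue in the centre (455,258), tall blue on the right (587,252). The comb is a black strip behind them (455,214), and the steel tray is at lower right.

```bash
python3 - <<'E'
from h import *
t=ld('top0.npz');s=ld('scene0.npz')
im=t['image'].astype(int);d=im[:,:,0]-im[:,:,2];g=im.max(2)
print('steel d',d[275:290:5,270:310:10].ravel(),'bench d',d[255:310:10,243].ravel(), g[305,260:320:10])
m=(d>-1)|(g<90);roi=np.zeros(m.shape,bool);roi[250:312,241:340]=1
m=biggest(m&roi)
uv=maskuv(m);print(uv.min(0),uv.max(0),m.sum())
r=cv2.minAreaRect(toplane(t,uv,20)[:,:2].astype(np.float32));print('tray top hull@20',r)
def cr(p,x0,y0):return np.array([[x0+u/4,y0+v/3.5] for u,v in p])
ct=toplane(t,cr([(443,431),(747,460),(738,566),(431,537)],140,140),20);print('tray top corners',ct.round(1).tolist(),ct.mean(0))
cs=toplane(s,cr([(433,338),(694,253),(759,318),(490,408)],180,150),20);print('tray scene corners',cs.round(1).tolist(),cs.mean(0))
ms=toplane(s,cr([(63,496),(383,359),(472,438),(140,590)],180,150),8);print('mat scene',ms.round(1).tolist(),ms.mean(0))
st=toplane(t,cr([(277,140),(669,155),(661,351),(261,333)],140,140),8);print('station top',st.round(1).tolist())
# obstacles
for nm,uv in(('beaker',(143,219)),('cup rim',(238,152)),('timer',(302,152)),('green',(429,189))):
    P,_=depthpts(t,[uv]);print(nm,P.round(0))
# comb tooth/blade via depth
g=t['image'].max(2);m=biggest(g<50,(255,201));uv=maskuv(m)
for z in(22,30):
    r=cv2.minAreaRect(toplane(t,uv,z)[:,:2].astype(np.float32));print('comb',z,r)
E
```

```text
steel d [2 1 1 1 0 0 1 3 1 0 1 2] bench d [-11 -12 -13 -13 -12 -11] [122 122 124 123 122 123]
[247 263] [326 301] 2216
tray top hull@20 ((443.575439453125, 23.007225036621094), (207.28948974609375, 82.433349609375), 83.65387725830078)
tray top corners [[495.1, 119.2, 20.0], [471.7, -85.2, 20.0], [391.7, -77.5, 20.0], [414.5, 126.8, 20.0]] [443.27300968  20.83365534  20.        ]
tray scene corners [[482.5, 124.9, 20.0], [463.9, -80.1, 20.0], [382.5, -69.5, 20.0], [403.4, 134.1, 20.0]] [433.07585602  27.33645175  20.        ]
mat scene [[484.0, 392.2, 8.0], [491.6, 158.0, 8.0], [394.6, 153.5, 8.0], [387.3, 389.4, 8.0]] [439.37931043 273.29096315   8.        ]
station top [[729.8, 239.0, 8.0], [715.0, -37.5, 8.0], [557.4, -29.3, 8.0], [573.2, 246.5, 8.0]]
beaker [[620. 425.   5.]]
cup rim [[812. 159.   5.]]
timer [[807. -24.  15.]]
green [[ 679. -349.   98.]]
comb 22 ((665.928955078125, 113.96089172363281), (155.13075256347656, 10.733524322509766), 86.88689422607422)
comb 30 ((664.342529296875, 113.38896179199219), (154.055908203125, 10.659140586853027), 86.88693237304688)
```

```bash
cat >> h.py <<'E'
def Rz(deg):
    a=np.radians(deg);c,s=np.cos(a),np.sin(a)
    return np.array([[c,s,0],[s,-c,0],[0,0,-1.]])
Y=-3.1
ST={'tall':(609.0,23.8),'short':(613.1,108.1),'middle':(617.6,192.3)}
BASE={'tall':146,'short':103,'middle':120}
MC=np.array([442.5,272.7]);my=np.array([-0.036,0.9993])
MT={'middle':MC+77*my,'short':MC,'tall':MC-77*my}
def say(t):
    s=read_state();print(t,'t=%.2f'%s['time'],'pos',s['eef_pos'].round(1),'gap %.1f'%s['finger_gap'],'F',s['ft_force'].round(1))
def move_bottle(n,src,dst,zh=None,lift=60,first=False):
    R=Rz(Y);z=BASE[n]-1;za=max(z+45,215)
    a=[*src,za]
    if first: movep(a,R)
    else: movel(a,R,max_speed=300)
    movel([*src,z],R,max_speed=120,guard=15) and print('GUARD on descent')
    say(n+' down');clamp();say(n+' clamped')
    movel([*src,z+lift],R,max_speed=150);say('lifted')
    movel([*dst,z+lift],R,max_speed=220)
    movel([*dst,z+8],R,max_speed=150)
    print('guard',movel([*dst,z],R,max_speed=30,guard=6));say('placed')
    open_gripper();say('open')
    movel([*dst,za],R,max_speed=250)
E
python3 - <<'E'
from h import *
for p in [*ST.values(),*MT.values(),(440,24),(666,113)]:
    for z in(100,260):
        for y in (Y,Y+180):print(np.round(p,0),z,y,(lambda q:None if q is None else np.round(q,2))(inverse_kinematics([*p,z],Rz(y))))
E
```

```text
[609.  24.] 100 -3.1 [ 0.21  0.7  -0.51  1.73  0.44  0.83 -0.56]
[609.  24.] 100 176.9 [-0.74  0.95  1.02  1.78 -0.96  1.   -2.52]
[609.  24.] 260 -3.1 [ 0.3   0.53 -0.65  1.59  0.35  1.14 -0.48]
[609.  24.] 260 176.9 [ 0.61  0.77 -1.27  1.57  0.75  1.36  2.35]
[613. 108.] 100 -3.1 [ 0.07  0.72 -0.51  1.69  0.45  0.85 -0.69]
[613. 108.] 100 176.9 [-0.93  1.14  1.26  1.75 -1.18  1.22 -2.52]
[613. 108.] 260 -3.1 [ 0.17  0.56 -0.66  1.55  0.37  1.16 -0.63]
[613. 108.] 260 176.9 [ 0.46  0.8  -1.27  1.53  0.77  1.39  2.21]
[618. 192.] 100 -3.1 [-0.02  0.77 -0.58  1.62  0.5   0.91 -0.85]
[618. 192.] 100 176.9 [ 0.31  1.08 -1.28  1.6   1.07  1.3   1.94]
[618. 192.] 260 -3.1 [ 0.1   0.64 -0.8   1.48  0.47  1.23 -0.81]
[618. 192.] 260 176.9 [ 0.3   0.84 -1.28  1.47  0.8   1.43  2.1 ]
[440. 350.] 100 -3.1 [-0.23  0.72 -0.79  1.85  0.66  0.86 -1.4 ]
[440. 350.] 100 176.9 [ 0.02  0.98 -1.28  1.84  1.03  1.19  1.47]
[440. 350.] 260 -3.1 [-0.12  0.53 -0.94  1.7   0.47  1.15 -1.25]
[440. 350.] 260 176.9 [ 0.04  0.69 -1.27  1.7   0.68  1.28  1.71]
[442. 273.] 100 -3.1 [-0.02  0.71 -0.92  1.95  0.75 
[... 279 characters left out ...]
. 196.] 100 176.9 [ 0.33  0.88 -1.28  2.03  1.    1.07  1.65]
[445. 196.] 260 -3.1 [ 0.33  0.47 -1.15  1.88  0.48  1.1  -1.06]
[445. 196.] 260 176.9 [ 0.39  0.53 -1.27  1.88  0.56  1.15  2.01]
[440  24] 100 -3.1 [ 0.24  0.5  -0.54  2.16  0.46  0.6  -0.69]
[440  24] 100 176.9 [-0.82  0.65  0.88  2.21 -0.86  0.67 -2.52]
[440  24] 260 -3.1 [ 0.4   0.24 -0.69  2.    0.19  0.96 -0.44]
[440  24] 260 176.9 [ 0.81  0.42 -1.26  1.98  0.46  1.07  2.43]
[666 113] 100 -3.1 [ 0.06  0.79 -0.51  1.54  0.45  0.93 -0.65]
[666 113] 100 176.9 [ 0.41  1.11 -1.28  1.52  1.08  1.34  2.11]
[666 113] 260 -3.1 [ 0.14  0.65 -0.66  1.4   0.4   1.23 -0.61]
[666 113] 260 176.9 [ 0.4   0.88 -1.28  1.38  0.84  1.47  2.25]
```

```bash
python3 - <<'E'
from h import *
move_bottle('middle',ST['middle'],MT['middle'],first=True)
c=camera('scene');cv2.imwrite('pics/s1.png',c['image'])
E
```

```text
middle down t=4.10 pos [618.  192.5 119.7] gap 85.6 F [1.4 0.4 0.5]
middle clamped t=4.58 pos [618.  192.4 119.7] gap 40.7 F [0.9 0.  6.7]
lifted t=5.13 pos [617.4 192.  178.4] gap 40.7 F [-0.6 -0.8 -3.4]
guard True
placed t=7.19 pos [440.4 350.1 119.7] gap 40.7 F [-0.  -1.2  9.1]
open t=7.70 pos [439.8 349.5 118.8] gap 85.6 F [-0.1 -0.7 -0.1]
```

View pics/s1.png

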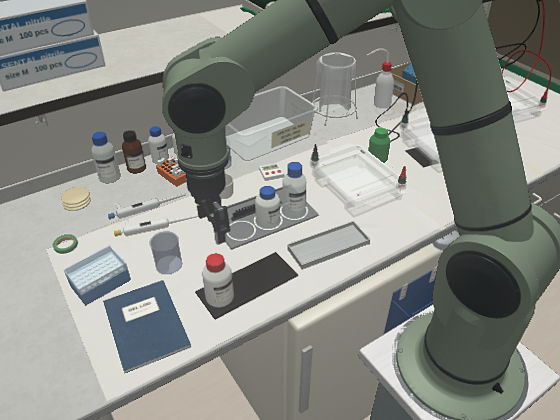

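The red bottle stands upright at the left end of the mat (scene 217,280), and the gripper is above it and clear. Next are short, then tall.

```bash
python3 - <<'E'
from h import *
move_bottle('short',ST['short'],MT['short'])
move_bottle('tall',ST['tall'],MT['tall'])
movel([560,-120,260],Rz(Y),max_speed=300)
for n in('scene','top'):
    c=camera(n);cv2.imwrite(f'pics/{n}2.png',c['image']);np.savez(f'{n}2.npz',**c)
say('')
E
```

```text
short down t=10.52 pos [613.5 108.3 102.7] gap 85.7 F [-0.7 -0.8 -0.3]
short clamped t=11.01 pos [613.6 108.2 102.7] gap 40.8 F [0.9 0.6 6.1]
lifted t=11.56 pos [612.8 107.8 161.3] gap 40.6 F [ 0.   0.3 -3.4]
guard True
placed t=13.61 pos [443.4 273.1 102.7] gap 40.8 F [ 0.1 -0.9  8.7]
open t=14.12 pos [442.6 272.5 101.8] gap 85.1 F [1.1 0.4 0.2]
tall down t=16.60 pos [609.3  24.2 145.6] gap 85.3 F [ 0.1 -0.4 -0. ]
tall clamped t=17.08 pos [609.4  23.8 145.8] gap 40.8 F [-0.5 -0.2  6.9]
lifted t=17.63 pos [608.7  23.5 204.4] gap 40.7 F [-0.   0.3 -1.5]
guard True
placed t=19.68 pos [446.  196.  145.7] gap 41.3 F [-0.3 -0.1  7.3]
open t=20.19 pos [445.3 195.6 145.1] gap 85.3 F [ 0.2  0.1 -0. ]
 t=22.01 pos [ 559.8 -118.5  260. ] gap 85.6 F [0.3 0.1 0.2]
```

View pics/scene2.png

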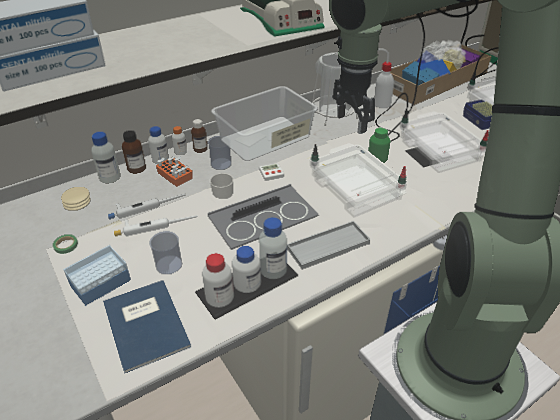

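View pics/top2.png

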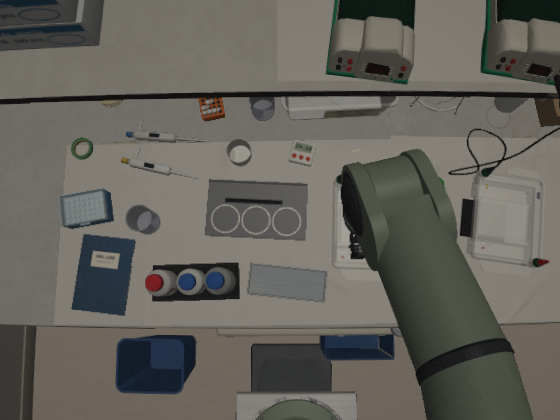

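All three bottles are upright on the mat (top 153,283 / 188,281 / 218,280), and the rings and the comb (254,201) are now in full view. Next I'll measure the camera bias on the caps, then the comb and the tray in both views.

```bash
python3 - <<'E'
from h import *
for n in('top','scene'):
    c=ld(n+'2.npz')
    H,S,V=cv2.split(cv2.cvtColor(c['image'],cv2.COLOR_BGR2HSV))
    roi=np.zeros(H.shape,bool)
    if n=='top': roi[262,140]=0;roi[262:302,140:240]=1
    else: roi[215:275,200:292]=1
    m=(((H>100)&(H<130))|(H<8)|(H>172))&(S>110)&roi
    k,l,st,ce=cv2.connectedComponentsWithStats(m.astype(np.uint8))
    for i in range(1,k):
        if st[i,4]<50: continue
        P,ok=depthpts(c,maskuv(l==i));P=P[ok];zt=np.percentile(P[:,2],80);Q=P[abs(P[:,2]-zt)<5]
        (x,y),r=cv2.minEnclosingCircle(Q[:,:2].astype(np.float32));print(n,zt.round(1),round(x,1),round(y,1),round(r,1))
    g=c['image'].max(2)
    sd=None;roi=np.zeros(g.shape,bool)
    if n=='top': roi[194:208,215:292]=1;th=50
    else: roi[190:225,228:286]=1;th=60
    m=biggest((g<th)&roi);uv=maskuv(m)
    P,ok=depthpts(c,uv);P=P[ok];print('comb',m.sum(),np.percentile(P[:,2],[5,50,95]).round(1))
    for z in(12,25,38):print(z,cv2.minAreaRect(toplane(c,uv,z)[:,:2].astype(np.float32)))
    # points clearly above tray by depth
    Q=P[(P[:,2]>14)&(P[:,2]<45)];print('depth comb',cv2.minAreaRect(Q[:,:2].astype(np.float32)))
    a=(slice(180,245),slice(200,315)) if n=='top' else (slice(180,250),slice(200,325))
    cv2.imwrite(f'pics/z_{n}2.png',cv2.resize(c['image'][a],None,fx=6,fy=6,interpolation=2))
print(MT)
E
```

```text
top 169.0 447.7 193.6 20.4
top 138.6 442.9 349.3 20.9
top 119.4 445.5 270.9 20.2
comb 198 [ 9.3 20.1 36.1]
12 ((667.7864990234375, 114.50973510742188), (156.40977478027344, 10.800227165222168), 86.76103210449219)
25 ((665.2097778320312, 113.58219146728516), (154.6638641357422, 10.679656028747559), 86.76104736328125)
38 ((662.633056640625, 112.65467071533203), (152.91799926757812, 10.559085845947266), 86.76107788085938)
depth comb ((665.5889282226562, 112.19593811035156), (151.228515625, 7.202304363250732), 87.78025817871094)
scene 167.8 443.9 195.0 21.3
scene 117.9 442.7 273.7 21.1
scene 137.3 438.9 352.3 22.7
comb 249 [11.  21.7 32.6]
12 ((674.7354736328125, 108.94102478027344), (154.93104553222656, 34.467464447021484), 86.88426971435547)
25 ((661.2236328125, 116.44805908203125), (152.7517547607422, 33.98260498046875), 86.88423156738281)
38 ((647.7117919921875, 123.95508575439453), (150.57244873046875, 33.49775695800781), 86.8842544555664)
depth comb ((664.8778076171875, 114.90564727783203), (145.8779296875, 10.939732551574707), 86.67652893066406)
{'middle': array([439.728 , 349.6461]), 'short': array([442.5, 272.7]), 'tall': array([445.272 , 195.7539])}
```

View pics/z_top2.png

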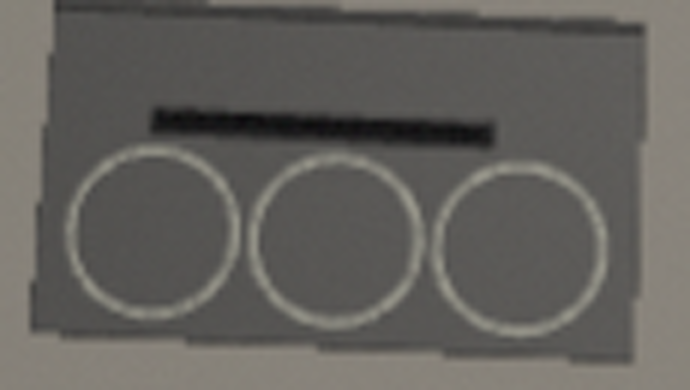

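View pics/z_scene2.png

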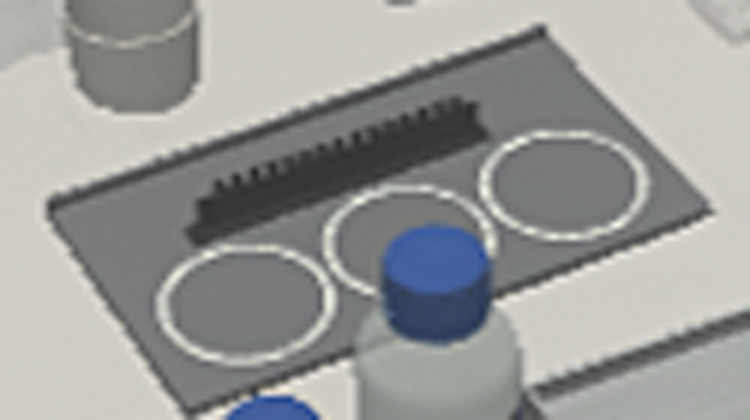

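```bash
python3 - <<'E'
from h import *
c=ld('scene2.npz');cv2.imwrite('pics/tz_s.png',cv2.resize(c['image'][215:275,275:385],None,fx=7,fy=7,interpolation=2))
c=ld('top2.npz');cv2.imwrite('pics/tz_t.png',cv2.resize(c['image'][255:308,240:335],None,fx=8,fy=8,interpolation=2))
E
```

```text
(no output)
```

View pics/tz_s.png

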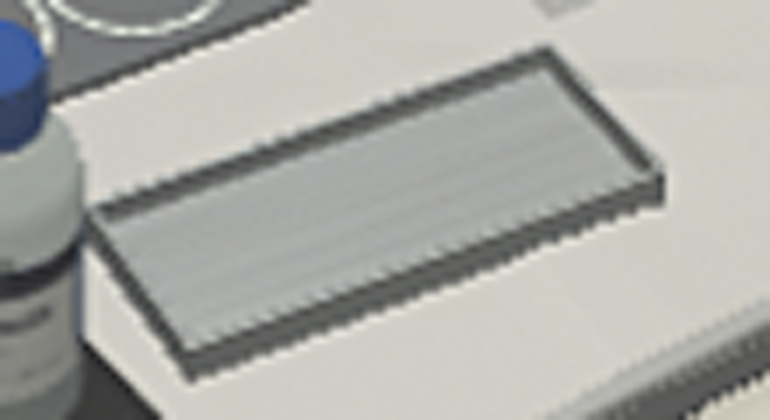

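View pics/tz_t.png

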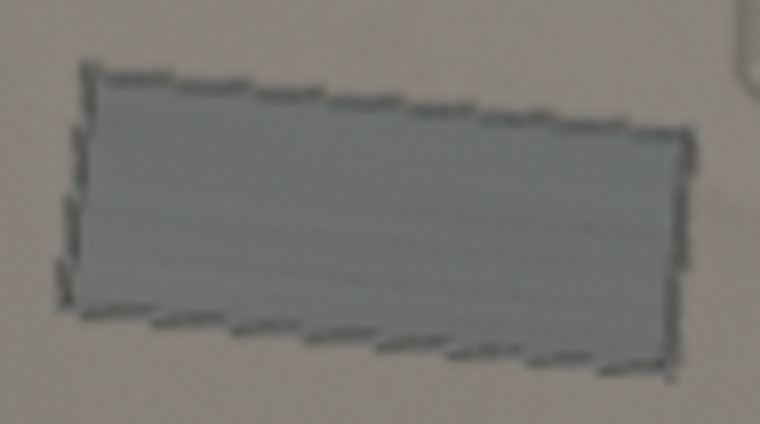

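```bash
python3 - <<'E'
from h import *
for n,p,f,o,b in(('scene2',[(88,210),(548,47),(663,175),(190,352)],7,(275,215),(-.7,.9,0)),('top2',[(88,65),(692,128),(672,377),(60,310)],8,(240,255),(2.7,-1.5,0))):
    C=toplane(ld(n+'.npz'),np.array(p)/f+o,20)-b
    print(n,C.round(1)[:,:2].tolist(),C.mean(0).round(1))
    d=(C[0]-C[1]+C[3]-C[2]);print('yaw',np.degrees(np.arctan2(-d[0],d[1])))
E
```

```text
scene2 [[489.0, 122.3], [466.8, -82.0], [385.8, -72.5], [408.3, 131.4]] [437.5  24.8  20. ]
yaw -6.254989909718409
top2 [[492.5, 120.0], [470.2, -83.0], [387.9, -74.6], [411.0, 129.0]] [440.4  22.8  20. ]
yaw -6.367494395896976
```

```bash
python3 - <<'E'
from h import *
R=Rz(-3.1);R2=Rz(-6.3);p=(664.5,113.7);q=(439,23.8)
movel([*p,120],R,max_speed=250)
print(movel([*p,19],R,max_speed=90,guard=8));say('down');clamp();say('clamped')
movel([*p,70],R,max_speed=60);say('lift')
c=camera('scene');cv2.imwrite('pics/s3.png',c['image'][120:330,150:430])
E
python3 - <<'E'
import cv2;i=cv2.imread('pics/s3.png');cv2.imwrite('pics/s3b.png',cv2.resize(i,None,fx=2.8,fy=2.8,interpolation=2))
E
```

```text
False
down t=24.60 pos [664.9 113.8  19.6] gap 85.4 F [-0.1  0.1  0.4]
clamped t=25.35 pos [664.5 113.7  19. ] gap 1.3 F [-1.1  0.4  0.7]
lift t=26.35 pos [664.3 113.6  69.6] gap 1.0 F [ 0.4 -0.7 -0.2]
```

View pics/s3b.png

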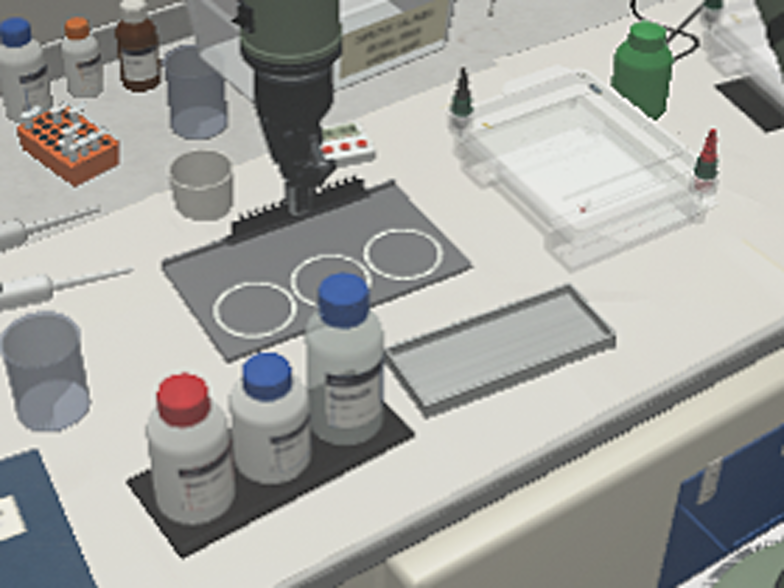

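The comb hangs level in the jaws (crop 232–368, jaws at 300, so gripped at its middle). Now I'll place it.

```bash
python3 - <<'E'
from h import *
R2=Rz(-6.3);q=(439,23.8)
movel([*q,70],R2,max_speed=120)
movel([*q,26],R2,max_speed=80)
print(movel([*q,19],R2,max_speed=20,guard=3));say('placed');wait(.3)
open_gripper();say('open');wait(.2)
movel([*q,100],R2,max_speed=100)
movel([560,-120,260],Rz(Y),max_speed=250)
for n in('scene','top'):
    c=camera(n);np.savez(f'{n}4.npz',**c)
    a=(slice(200,300),slice(180,400)) if n=='scene' else (slice(180,310),slice(140,340))
    cv2.imwrite(f'pics/{n}4.png',cv2.resize(c['image'][a],None,fx=3.6,fy=3.6,interpolation=2))
    roi=np.zeros(c['image'].shape[:2],bool)
    if n=='top': roi[258:306,244:330]=1
    else: roi[220:268,290:370]=1
    m=biggest((c['image'].max(2)<(50 if n=='top' else 60))&roi);uv=maskuv(m);P,ok=depthpts(c,uv);P=P[ok]
    print(n,m.sum(),np.percentile(P[:,2],[5,50,95]).round(1),cv2.minAreaRect(P[:,:2].astype(np.float32)),cv2.minAreaRect(toplane(c,uv,22)[:,:2].astype(np.float32)))
say('')
E
```

```text
False
placed t=29.77 pos [439.   23.8  19. ] gap 1.0 F [ 0.6 -0.6  0.3]
open t=30.85 pos [439.   23.8  19. ] gap 85.0 F [ 0.7  0.9 -0.8]
scene 110 [13.3 21.6 29.8] ((442.7628173828125, 62.163394927978516), (83.74110412597656, 11.61188793182373), 86.70195007324219) ((440.9753112792969, 62.883026123046875), (92.02014923095703, 18.708423614501953), 88.08785247802734)
top 196 [ 8.3 13.1 38.4] ((440.35980224609375, 23.217723846435547), (155.01390075683594, 8.93266773223877), 83.65370178222656) ((440.3469543457031, 23.463638305664062), (153.61643981933594, 8.84528636932373), 83.6553726196289)
 t=33.24 pos [ 559.3 -119.2  259.3] gap 85.5 F [-0.3  0.4 -0.6]
```

View pics/scene4.png

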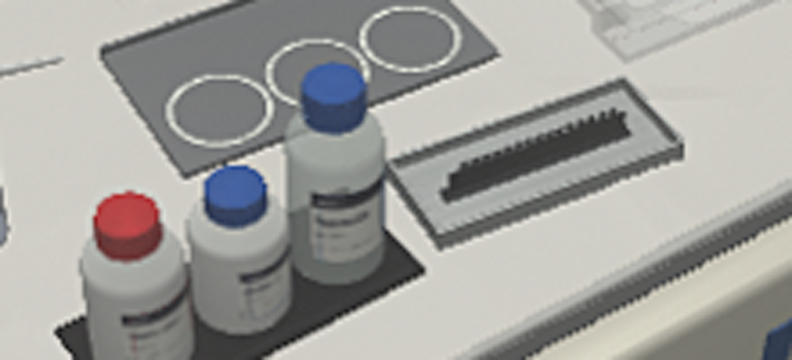

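View pics/top4.png

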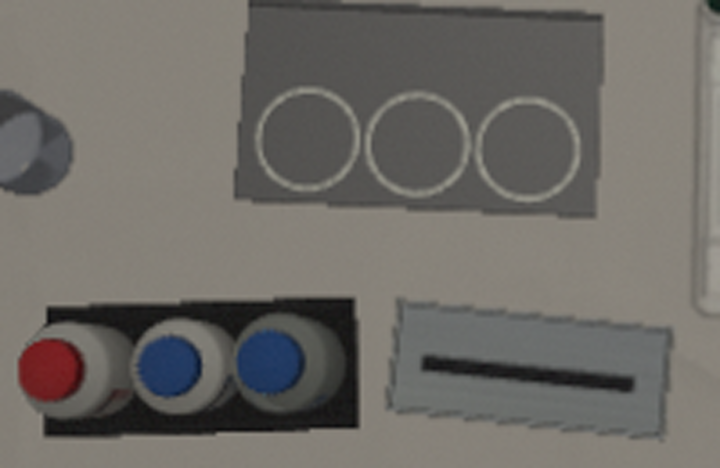

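The comb stands centred and aligned in the tray (top crop 527,373, with the tray centre near 530,369), and the bottles haven't moved. Now I'll put the bottles back: tall, short, then middle.

```bash
python3 - <<'E'
from h import *
for n in('tall','short','middle'): move_bottle(n,MT[n],ST[n])
movel([560,-120,260],Rz(Y),max_speed=250)
for n in('scene','top'):
    c=camera(n);cv2.imwrite(f'pics/{n}5.png',c['image']);np.savez(f'{n}5.npz',**c)
    H,S,V=cv2.split(cv2.cvtColor(c['image'],cv2.COLOR_BGR2HSV))
    roi=np.zeros(H.shape,bool)
    if n=='top': roi[190:235,205:305]=1
    else: roi[155:215,220:310]=1
    m=(((H>100)&(H<130))|(H<8)|(H>172))&(S>110)&roi
    k,l,st,ce=cv2.connectedComponentsWithStats(m.astype(np.uint8))
    for i in range(1,k):
        if st[i,4]<50: continue
        P,ok=depthpts(c,maskuv(l==i));P=P[ok];zt=np.percentile(P[:,2],80);Q=P[abs(P[:,2]-zt)<5]
        (x,y),r=cv2.minEnclosingCircle(Q[:,:2].astype(np.float32));print(n,zt.round(1),round(x,1),round(y,1),round(r,1))
say('')
E
```

```text
tall down t=35.26 pos [445.6 195.9 145.5] gap 85.2 F [-0.3  0.1  0.7]
tall clamped t=35.75 pos [445.8 196.  145.7] gap 41.0 F [ 1.1 -1.3 10.2]
lifted t=36.30 pos [445.2 195.3 204.5] gap 40.7 F [ 0.3 -0.4 -1.6]
guard True
placed t=38.36 pos [609.7  23.9 145.7] gap 40.9 F [-0.1 -0.1  8.7]
open t=38.87 pos [608.9  23.7 144.8] gap 85.6 F [ 0.2  0.7 -0.2]
short down t=41.54 pos [442.8 272.9 102.6] gap 85.5 F [0.3 0.5 0.1]
short clamped t=42.04 pos [442.9 273.  102.6] gap 40.5 F [ 0.7 -0.8  9.6]
lifted t=42.59 pos [442.4 272.2 161.4] gap 40.7 F [ 0.5  0.  -3.1]
guard True
placed t=44.64 pos [613.8 108.3 102.7] gap 40.5 F [ 1.1 -0.9  7.4]
open t=45.15 pos [613.  108.  101.7] gap 85.7 F [ 0.  -0.1  0.3]
middle down t=47.84 pos [440.  349.9 119.6] gap 85.5 F [-0.  -0.7  0.5]
middle clamped t=48.33 pos [440.2 350.  119.7] gap 40.9 F [ 0.8 -0.9  7.8]
lifted t=48.88 pos [439.7 349.2 178.4] gap 41.0 F [-0.7  0.1 -3.1]
guard True
placed t=50.93 pos [618.3 192.6 119.8] gap 40.8 F [ 0.1 -0.1  6.8]
open t=51.44 pos [617.5 192.2 118.6] gap 85.4 F [ 0.2 -0.3 -0.7]
scene 168.1 608.0 25.3 19.4
scene 118.1 613.5 109.5 20.3
scene 137.5 617.7 194.1 21.9
top 138.9 619.8 192.7 21.2
top 169.0 611.4 22.4 20.5
top 118.8 615.1 108.3 20.1
 t=53.51 pos [ 560.1 -118.8  259.9] gap 85.5 F [-0.4  0.1  1.4]
```

View pics/scene5.png

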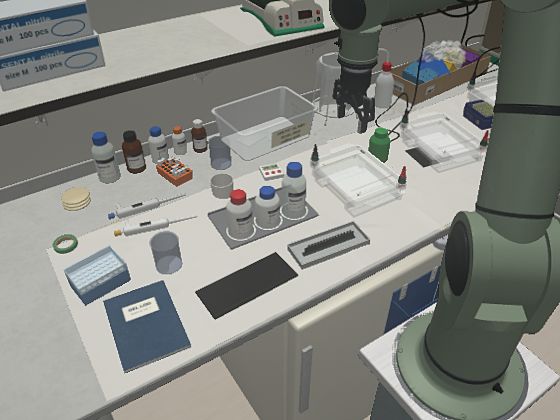

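View pics/top5.png

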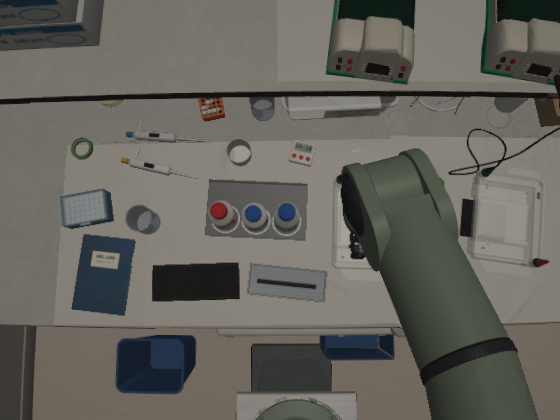

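The bottles are back on their rings within about 2 mm of the first measurement (top 219,211 / 254,214 / 287,212). The comb is centred in the tray (287,284), and the beaker, timer and cup are where they were.

```bash
python3 - <<'E'
from h import *
wait(.5);say('');print(finish_job())
E
```

```text
t=54.01 pos [ 560. -120.  260.] gap 85.0 F [-0.5 -1.5 -0. ]
the job is handed in; nothing more can be done
None
```

The job is done and handed in at about 54 s of the 141 s allowed; the hand-in gives no verdict.

I moved the three bottles by their caps to the mat, in the order middle, short, tall. I then stood the comb in the middle of the steel tray, along its length, and put each bottle back on its own ring.

**Bottles:** in the last pictures all three stand upright, each within about 2 mm of where it was first measured, in both cameras.

**Comb:** it stands on its bar within about 2 mm of the tray's centre and less than 1° off the tray's direction, from the top view only. The scene-view measurement caught just part of the comb, so I didn't use it, though that picture also shows the comb standing in the tray.

**Other things:** the beaker, timer and cup look unmoved, judged by eye. No collision stop tripped on the way down to any grasp.

**Disagreement:** the two cameras differed by about 3 mm throughout. I corrected for this using bottle positions known from the robot.

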